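Find the slack swing bolt on the pipe clamps and hold its cap open

ROBOT

A 6-joint arm with a two-finger parallel gripper is mounted at the origin on the work surface. World frame = base frame: x ahead of the robot, y to its left, z up, the work surface at z = 0. Lengths are in mm, angles in rad, forces in N, time in s.
With the tool pointing down it reaches from about 300 to 775 mm from the base axis. Payload 14.6 kg.
Tool frame: the origin (TCP) lies between the finger pads; the fingertips stand 8 mm ahead of it and the grasp point (between the pads) lies 11 mm behind it; x points along the fingers, y is the direction in which the jaws open and shut, and the axes are right-handed (so a half turn about x gives the same grasp; the last joint's range is limited). The gripper opens to 94 mm and grips with 3 to 60 N. Pads are 16 mm wide; open, the fingers measure 119 mm over their backs; the gripper's body (75 mm by 177 mm) begins 78 mm behind the grasp point.
Start: joints at [1.239, 0.3, 1.521, -0, 1.321, -0.067], TCP at [143.942, 530.82, 213.446] pointing down, gripper open.
Joint ranges: [-3.03, 3.03], [-0.79, 2.21], [0.23, 2.52], [-1.04, 4.18], [0, 3.07], [-2.55, 2.55]. Speed limits (rad/s): [2.22, 2.22, 2.57, 3.14, 3.14, 3.14].

INTERFACE

Orientations are given as [roll, pitch, yaw] about the fixed x, y, z axes, in that order (R = Rz(yaw) Ry(pitch) Rx(roll)).
In Python, from cell import telemetry, camera, calibration, order gives the robot as it stands.
- The arm moves only by the shell command python3 -m handwheel 'ROWS' [FORCE]. ROWS is JSON, a list of rows, each a list of 7 numbers: the turn, a rotation vector about the tool's x, y, z as a fraction of full scale, then the shift along the tool's x, y, z as a fraction of full scale, then the opening, from 0 (shut) to 1 (fully open). A call has 1 to 12 rows; each row is the pose to reach, as a shift and turn from the pose measured when the call began, along the tool's axes at that moment, turning the shorter way round; what a row does not reach only later rows make up. Full scale, the value 1, is 300 mm for a shift and pi rad for a turn. A row lasts 1/8 s, in which the tool goes at most 62.5 mm and 10.7 degrees, less where a joint would pass 70% of its speed; a pose out of reach is approached as far as the arm can. A call with a number of a shift or a turn outside -1 to 1 is refused whole. A call with a gripper value outside its range is refused whole. The fingers move at their own pace and stop on an object; FORCE is the grip in N (left out, the last holds). Time passes only in rows, so rows that repeat a pose let the fingers close. It gives the time, the measured TCP pose, the force and the opening at its end, in the units of the state.
- telemetry.read_state(): the state, without advancing time (a new reading comes with each control period).
- camera(name): name is "scene" or "side" or "wrist"; returns the picture (384x512x3 uint8, red, green, blue); there is no depth.
- calibration(name): a dict with "fov_y" (degrees; the focal length in pixels is half the picture's height over the tangent of half this angle, whatever the lens; pixels are square), "cx", "cy" (the principal point, pixels), "position" and "attitude" of the camera in the world. Camera axes: x right, y down, z forward; pixel columns grow to the right and rows downward; lengths in mm; the calibration is good to about 2 mm. A picture is of the moment at which its call begins: read the wrist's pose just before it. calibration takes no time and is no camera call; for the wrist camera it gives the pose at the moment of the call.
- order.sign_off(): hands the job in, once; it reports no verdict.
The state is a dict: "clock": time; "joints": joint angles; "qd": joint speeds; "effort": joint torques, N m; "eef_pos": TCP position; "eef_rot": TCP orientation; "wrist_force": force on the tool from outside, world axes, zero at the start; "moment": the same for the moment, N m; "finger_gap": finger opening in mm.
Only numpy, scipy, OpenCV 4.12 (cv2) and the standard library are available. Lean on these libraries where they do the work, as an engineer would, in place of code of your own. Each camera call takes 0.05 s, during which the arm holds its last target.

TASK

One of the three clamps on this pipe-welding fixture has a slack swing bolt because its liner has worn. Going from the left clamp to the right, tap the bare thread end of each of the three bolts outward (towards the robot's side) with the fingertips to find the loose one, which swings out and drops clear of its cap. Then take that clamp's cap by its handle, lift it about half open (some 50 degrees), and finish still holding it there with the gripper, so that I can slip in a new liner; leave the tools and the liner on the bench alone.

Things in the scene. Friction and masses are not known exactly. Their poses are not given: they have to be found in the camera images.
- fixture: pipe-welding fixture fixed to the bench: plate 200 x 360 x 12 mm, three equal hinged pipe clamps in a row, 115 mm apart, on a 42 mm pipe (axis 62 mm up, along fixture y; 112 mm flange at its +y end). Origin: bench level under the middle clamp and the pipe's axis. x from the bolts' side to the hinge side (away from the robot, give or take the yaw), y to the left clamp (robot's left), z up.
- bolt_left (a joint): left (+y side) swing bolt about its pin (along fixture y, 34 mm up, 70 mm in front of the pipe's axis): 0 upright in its cap's open fork, grows as the top swings out (fixture -x) to 1.65 = lying out. Never inward. Tight: under 0.03 rad at 10 N. Loose (one, looks the same): gives under 1 N; past 0.5 rad (end 45 mm out) it is out of the fork and drops out by itself.
- bolt_end_left (a point): centre of the top end face of the left (+y side) swing bolt (12 mm thick), 128 mm above the bench when upright. Bare thread to 33 mm below the end; there a nut, 26 mm wide over its washer, sits on the cap's fork. Behind the bolt (fixture +x) 48 mm are free to the cap's handle; the cap below that gap reaches at most 32 mm below the bolt's end.
- cap_left (a joint): opening of the left (+y side) clamp's cap about its hinge, rad: 0 = shut on the pipe, grows as the bolt side lifts, up to 1.9. The cap weighs 0.5 to 0.75 kg; let go below about 1.25 rad it falls shut. While its bolt stands upright in the fork, the nut holds the cap shut.
- handle_left (a point): middle of the left (+y side) cap's lifting handle: a round steel bar 12 mm thick, along fixture y (parallel to the hinge), 36 mm free between its two legs; when shut 126 mm above the bench, 10 mm in front of the pipe's axis, about 28 mm free beneath it. Can be gripped from above across fixture x; the bar can turn between the fingers.
- hinge_left (a point): centre of the left (+y side) cap's hinge pin (axis along fixture y), fixed, 72 mm above the bench, 56 mm behind the pipe's axis. The handle's middle moves on a circle of 85 mm about it.
- bolt_mid (a joint): middle swing bolt about its pin (along fixture y, 34 mm up, 70 mm in front of the pipe's axis): 0 upright in its cap's open fork, grows as the top swings out (fixture -x) to 1.65 = lying out. Never inward. Tight: under 0.03 rad at 10 N. Loose (one, looks the same): gives under 1 N; past 0.5 rad (end 45 mm out) it is out of the fork and drops out by itself.
- bolt_end_mid (a point): centre of the top end face of the middle swing bolt (12 mm thick), 128 mm above the bench when upright. Bare thread to 33 mm below the end; there a nut, 26 mm wide over its washer, sits on the cap's fork. Behind the bolt (fixture +x) 48 mm are free to the cap's handle; the cap below that gap reaches at most 32 mm below the bolt's end.
- cap_mid (a joint): opening of the middle clamp's cap about its hinge, rad: 0 = shut on the pipe, grows as the bolt side lifts, up to 1.9. The cap weighs 0.5 to 0.75 kg; let go below about 1.25 rad it falls shut. While its bolt stands upright in the fork, the nut holds the cap shut.
- handle_mid (a point): middle of the middle cap's lifting handle: a round steel bar 12 mm thick, along fixture y (parallel to the hinge), 36 mm free between its two legs; when shut 126 mm above the bench, 10 mm in front of the pipe's axis, about 28 mm free beneath it. Can be gripped from above across fixture x; the bar can turn between the fingers.
- hinge_mid (a point): centre of the middle cap's hinge pin (axis along fixture y), fixed, 72 mm above the bench, 56 mm behind the pipe's axis. The handle's middle moves on a circle of 85 mm about it.
- bolt_right (a joint): right (-y side) swing bolt about its pin (along fixture y, 34 mm up, 70 mm in front of the pipe's axis): 0 upright in its cap's open fork, grows as the top swings out (fixture -x) to 1.65 = lying out. Never inward. Tight: under 0.03 rad at 10 N. Loose (one, looks the same): gives under 1 N; past 0.5 rad (end 45 mm out) it is out of the fork and drops out by itself.
- bolt_end_right (a point): centre of the top end face of the right (-y side) swing bolt (12 mm thick), 128 mm above the bench when upright. Bare thread to 33 mm below the end; there a nut, 26 mm wide over its washer, sits on the cap's fork. Behind the bolt (fixture +x) 48 mm are free to the cap's handle; the cap below that gap reaches at most 32 mm below the bolt's end.
- cap_right (a joint): opening of the right (-y side) clamp's cap about its hinge, rad: 0 = shut on the pipe, grows as the bolt side lifts, up to 1.9. The cap weighs 0.5 to 0.75 kg; let go below about 1.25 rad it falls shut. While its bolt stands upright in the fork, the nut holds the cap shut.
- handle_right (a point): middle of the right (-y side) cap's lifting handle: a round steel bar 12 mm thick, along fixture y (parallel to the hinge), 36 mm free between its two legs; when shut 126 mm above the bench, 10 mm in front of the pipe's axis, about 28 mm free beneath it. Can be gripped from above across fixture x; the bar can turn between the fingers.
- hinge_right (a point): centre of the right (-y side) cap's hinge pin (axis along fixture y), fixed, 72 mm above the bench, 56 mm behind the pipe's axis. The handle's middle moves on a circle of 85 mm about it.
- hammer: bystander: chipping hammer lying on the bench, 270 mm long, wooden handle, head 170 mm across; origin under its middle. Leave alone.
- pliers: bystander: locking C-clamp pliers lying flat, about 275 x 105 x 16 mm; origin under the jaws' root. Leave alone.
- liner: bystander: new copper half-shell liner lying arch up, 46 x 50 x 24 mm; origin under its middle. Leave alone.

How it is judged (in metres and radians):
On the way, in this order (a step that is already met when the one before it is completed fails the run):
1. the left bolt is tapped with the fingers ((contact force between the fingers and bolt_left above 1.5 N or value of joint bolt_left above 0.15 rad)).
2. the middle bolt is tapped with the fingers ((contact force between the fingers and bolt_mid above 1.5 N or value of joint bolt_mid above 0.15 rad)).
3. the right bolt is tapped with the fingers ((contact force between the fingers and bolt_right above 1.5 N or value of joint bolt_right above 0.15 rad)).
4. the cap of the clamp whose bolt dropped is lifted by the gripper (((value of joint cap_left between 0.6 and 1.25 rad and contact force between the fingers and cap_left above 1 N and value of joint bolt_left above 1 rad) or (value of joint cap_mid between 0.6 and 1.25 rad and contact force between the fingers and cap_mid above 1 N and value of joint bolt_mid above 1 rad) or (value of joint cap_right between 0.6 and 1.25 rad and contact force between the fingers and cap_right above 1 N and value of joint bolt_right above 1 rad))), for 0.2 s.
At the end, for the whole second after the job is handed in: The loose bolt has swung out (beyond 1.0 rad), its cap is held still by the fingers between 0.6 and 1.25 rad open (finger force on it above 1 N, slower than 0.15 rad/s; it would fall shut if let go); the two other caps are shut (below 0.06 rad) with their bolts upright (below 0.1 rad) (((value of joint cap_left between 0.6 and 1.25 rad and contact force between the fingers and cap_left above 1 N and value of joint bolt_left above 1 rad and velocity of joint cap_left between -0.15 and 0.15 rad/s and value of joint each of cap_mid, cap_right below 0.06 rad and value of joint each of bolt_mid, bolt_right below 0.1 rad) or (value of joint cap_mid between 0.6 and 1.25 rad and contact force between the fingers and cap_mid above 1 N and value of joint bolt_mid above 1 rad and velocity of joint cap_mid between -0.15 and 0.15 rad/s and value of joint each of cap_left, cap_right below 0.06 rad and value of joint each of bolt_left, bolt_right below 0.1 rad) or (value of joint cap_right between 0.6 and 1.25 rad and contact force between the fingers and cap_right above 1 N and value of joint bolt_right above 1 rad and velocity of joint cap_right between -0.15 and 0.15 rad/s and value of joint each of cap_left, cap_mid below 0.06 rad and value of joint each of bolt_left, bolt_mid below 0.1 rad))); the arm keeps its last pose, push and grip.
It fails at once if a bystander is pushed about (30 mm) (distance of any of hammer, pliers, liner from where it was at the start of the episode above 0.03 m).
It also fails if it takes over 59 s, if anything falls off the work surface, if the arm or the gripper's body presses on something with over 40 N, if the wrist force passes 120 N, or if a joint passes its speed limit or range.

## Working session

There is one attempt and no reset: what is moved stays moved. The work goes in short steps, Python scripts to look and compute and a shell command to move; the robot and the scene stay as the last step left them, time stands still between calls to the robot, and variables do not carry over. Pictures are saved under pics/ and viewed, and the job is handed in when it is done.

```bash
ls; mkdir -p pics
python3 - <<'E'
from cell import telemetry, camera, calibration
import cv2
print(telemetry.read_state())
for n in ("scene","side","wrist"):
    print(n,calibration(n)); cv2.imwrite(f"pics/{n}0.png",camera(n)[:,:,::-1])
E
```

```text
pics
{'clock': 0.0, 'joints': array([ 1.23941309e+00,  3.00460004e-01,  1.52155304e+00, -3.32795535e-05,
        1.32073020e+00, -6.66113208e-02]), 'qd': array([-3.37483820e-04,  2.14450478e-03, -1.14006245e-04,  9.67312596e-04,
       -1.96631450e-06,  5.47995094e-04]), 'effort': array([ 2.98172645e-04, -5.31803012e+01, -3.52734768e+01,  7.08395010e-02,
        2.43634649e-02, -7.12231008e-05]), 'eef_pos': array([143.86429911, 530.59148145, 212.90428469]), 'eef_rot': array([-1.60939898,  1.56964528, -1.87416264]), 'wrist_force': array([-0.16297456, -0.33846016,  0.26538652]), 'moment': array([-0.01260805, -0.01706361,  0.0346981 ]), 'finger_gap': 93.94031439052611}
scene {'fov_y': 56.03565531983604, 'cx': 250.87173943252628, 'cy': 189.23743946143654, 'position': array([1283.14934132,  -26.58042702,  955.61761844]), 'attitude': array([-2.43204805, -0.01453525,  1.55874608])}
side {'fov_y': 50.748342775753756, 'cx': 254.7208072708339, 'cy': 190.40355808834522, 'position': array([  438.94241758, -1099.65498266,  1062.24957697]), 'attitude': array([-2.27560359e+00,  1.70225491e-03, -1.14284544e-01])}
wrist {'fov_y': 58.565205494673215, 'cx': 254.22761681458698, 'cy': 195.36983238396357, 'position': array([ 72.82497737, 550.03642314, 384.58479745]), 'attitude': array([2.88611836e+00, 1.67952419e-03, 1.30634381e+00])}
```

View pics/scene0.png

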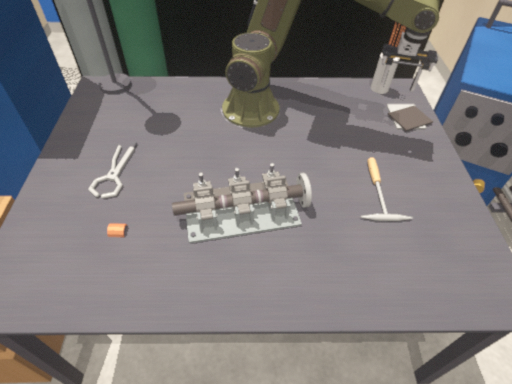

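View pics/side0.png

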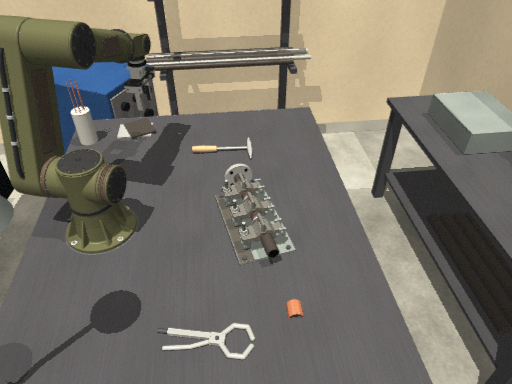

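View pics/wrist0.png

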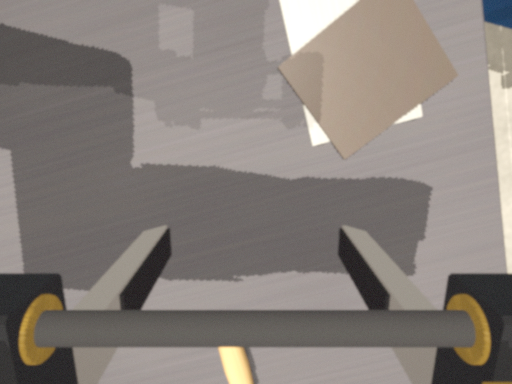

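Run:
```python
import cv2
a=cv2.imread("pics/scene0.png")[150:250,160:330]; cv2.imwrite("pics/sz.png",cv2.resize(a,None,fx=4.7,fy=4.7,interpolation=cv2.INTER_CUBIC))
a=cv2.imread("pics/side0.png")[155:270,205:305]; cv2.imwrite("pics/dz.png",cv2.resize(a,None,fx=5,fy=5,interpolation=cv2.INTER_CUBIC))
```

```text
(no output)
```

View pics/sz.png

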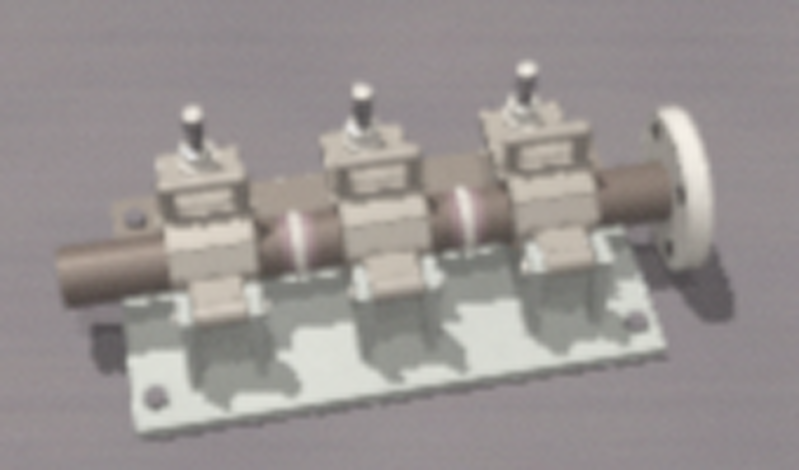

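View pics/dz.png

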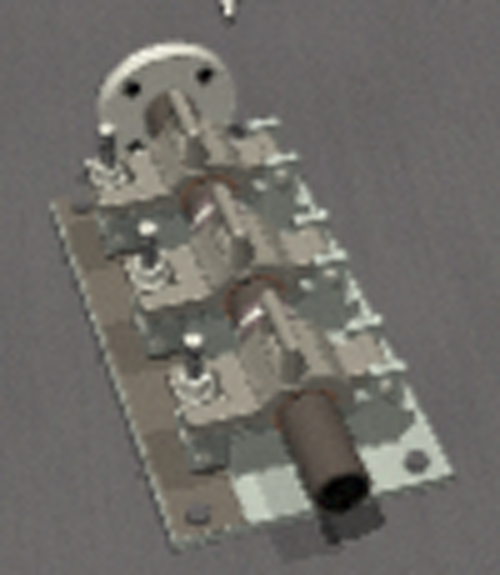

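```bash
cat > h.py <<'E'
import numpy as np
from scipy.spatial.transform import Rotation as R
from scipy.optimize import least_squares
def proj(c,p):
    f=192/np.tan(np.radians(c["fov_y"])/2)
    q=R.from_euler("xyz",c["attitude"]).inv().apply(np.atleast_2d(p)-c["position"])
    return np.c_[c["cx"]+f*q[:,0]/q[:,2],c["cy"]+f*q[:,1]/q[:,2]]
def fw(t,p):  # fixture->world
    c,s=np.cos(t[2]),np.sin(t[2]); p=np.atleast_2d(p).astype(float)
    return np.c_[t[0]+c*p[:,0]-s*p[:,1],t[1]+s*p[:,0]+c*p[:,1],p[:,2]]
E
python3 - <<'E'
from h import *
from cell import calibration
S=calibration("scene");D=calibration("side")
z=lambda a,s,o:(np.array(a,float)+.5)/s-.5+o
be=np.array([[-70,y,128] for y in (115,0,-115)])
us=z([[526,67],[362,90],[193,112]],4.7,[160,150])
ud=z([[107,130],[148,230],[192,341]],5,[205,155])
f=lambda t:np.r_[(proj(S,fw(t,be))-us).ravel(),(proj(D,fw(t,be))-ud).ravel()]
for g in [lambda t:f(t),lambda t:f(t)[:6],lambda t:f(t)[6:]]:
    r=least_squares(g,[450,0,0]);print(r.x,np.round(f(r.x),1))
t=least_squares(f,[450,0,0]).x
print(fw(t,be)); print(fw(t,[[-10,y,126] for y in (115,0,-115)]))
E
```

```text
[ 5.54591958e+02 -3.82818614e+01  1.84629228e-01] [ 0.  -0.  -0.3 -0.2 -0.5 -0.1  0.  -0.5 -0.1 -0.6  0.2 -0.3]
[ 5.55020117e+02 -3.71356418e+01  1.88615996e-01] [ 0.3 -0.  -0.  -0.1 -0.2  0.1  0.  -0.6  0.  -0.7  0.4 -0.5]
[ 5.54283583e+02 -4.06280262e+01  1.83007052e-01] [-0.7 -0.1 -1.  -0.3 -1.2 -0.2  0.  -0.1 -0.1 -0.1  0.1  0.2]
[[ 464.66971261   61.91289763  128.        ]
 [ 485.78165132  -51.13260667  128.        ]
 [ 506.89359004 -164.17811098  128.        ]]
[[ 523.64997573   72.92782218  126.        ]
 [ 544.76191444  -40.11768213  126.        ]
 [ 565.87385315 -153.16318643  126.        ]]
```

```bash
cat >> h.py <<'E'
T=np.array([554.6,-38.5,0.1846])
def goto(st,pf,flip=None,tilt=0.0,verbose=True):
    """pf fixture TCP target; tool x down, tool y = +-fixture x; tilt about fixture y (tool-x leans)"""
    R0=R.from_euler("xyz",st["eef_rot"]); p=fw(T,pf)[0]
    best=None
    for s in (1,-1):
        y=np.array([s,0,0.]);x=np.array([0,0,-1.]);M=np.c_[x,y,np.cross(x,y)]
        Rt=R.from_euler("z",T[2])*R.from_euler("y",tilt)*R.from_matrix(M)
        rv=(R0.inv()*Rt).as_rotvec()
        if best is None or np.linalg.norm(rv)<np.linalg.norm(best[0]): best=(rv,s)
    d=R0.inv().apply(p-st["eef_pos"])
    print("target",p.round(1),"s",best[1],"row",np.round(best[0]/np.pi,4).tolist(),np.round(d/300,4).tolist())
def where(st):
    d=st["eef_pos"]-[T[0],T[1],0]
    print("t",round(st["clock"],2),"fix",R.from_euler("z",-T[2]).apply(d).round(1),"Ffix",R.from_euler("z",-T[2]).apply(st["wrist_force"]).round(2),"gap",round(st["finger_gap"],1),"q",st["joints"].round(2))
E
python3 - <<'E'
from h import *
from cell import telemetry
st=telemetry.read_state();where(st)
print(R.from_euler("xyz",st["eef_rot"]).as_matrix().round(3))
goto(st,[-40,115,200]);
E
```

```text
t 0.15 fix [-299.3  634.9  213. ] Ffix [-0.33  0.93  0.25] gap 94.3 q [ 1.24  0.3   1.52  0.    1.32 -0.07]
[[-0.     0.262  0.965]
 [-0.001  0.965 -0.262]
 [-1.    -0.001 -0.   ]]
target [494.2  67.2 200. ] s 1 row [0.3569, 0.0001, 0.0002] [0.0443, -1.1854, 1.5312]
```

```bash
python3 -m handwheel '[[0.357,0,0,0,-0.6,0.8,0],[0.357,0,0,0,-0.6,0.8,0],[0.357,0,0,0,-0.6,0.8,0],[0.357,0,0,0,-0.6,0.8,0],[0.357,0,0,0,-0.6,0.8,0],[0.357,0,0,0,-0.6,0.8,0],[0.357,0,0,0,-0.6,0.8,0],[0.357,0,0,0,-0.6,0.8,0]]' 10
python3 - <<'E'
from h import *
from cell import telemetry
st=telemetry.read_state();where(st)
goto(st,[-40,115,200]);
E
```

```text
clock: 1.15
eef_pos: [328.1, 294.4, 213.1]
eef_rot: [-0.664, 1.57, -2.046]
wrist_force: [-0.4, 0.8, 0.8]
finger_gap: 17.2
t 1.15 fix [-161.5  368.8  213.1] Ffix [-0.29  0.85  0.82] gap 17.2 q [ 0.65  0.05  1.81 -0.    1.28  0.46]
target [494.2  67.2 200. ] s 1 row [0.0016, 0.0003, 0.0002] [0.044, 0.401, 0.848]
```

```bash
python3 -m handwheel '[[0,0,0,0.044,0.401,0.848,0],[0,0,0,0.044,0.401,0.848,0],[0.0016,0.0003,0,0.044,0.401,0.848,0],[0.0016,0.0003,0,0.044,0.401,0.848,0],[0.0016,0.0003,0,0.044,0.401,0.848,0],[0.0016,0.0003,0,0.044,0.401,0.848,0],[0.0016,0.0003,0,0.044,0.401,0.848,0],[0.0016,0.0003,0,0.044,0.401,0.848,0]]' 10
python3 - <<'E'
from h import *
from cell import telemetry,camera,calibration
import cv2
st=telemetry.read_state();where(st)
goto(st,[-40,115,150]);goto(st,[-40,115,116])
c=calibration("wrist");im=camera("wrist")[:,:,::-1].copy()
for y in (115,0,-115):
  for p in ([-70,y,128],[-10,y,126]):
    u=proj(c,fw(T,p))[0];print(u); cv2.drawMarker(im,(int(round(u[0])),int(round(u[1]))),(0,0,255),0,8)
cv2.imwrite("pics/w1.png",im)
E
```

```text
clock: 2.15
eef_pos: [493.7, 68.3, 200.2]
eef_rot: [-1.951, 1.57, 2.949]
wrist_force: [0.1, -0.1, 0.3]
finger_gap: 0.6
t 2.15 fix [-40.2 116.2 200.2] Ffix [ 0.1  -0.13  0.28] gap 0.6 q [ 0.06  0.2   1.68  0.    1.26 -0.12]
target [494.2  67.2 150. ] s 1 row [0.0008, -0.0001, 0.0001] [0.1672, 0.0008, 0.004]
target [494.2  67.2 116. ] s 1 row [0.0008, -0.0001, 0.0001] [0.2806, 0.0009, 0.004]
[214.78585378 209.25516071]
[295.10998335 208.70105132]
[218.4542542  342.00298404]
[290.56994988 340.60781176]
[221.44008894 450.05091128]
[286.86948033 448.12176602]
```

View pics/w1.png

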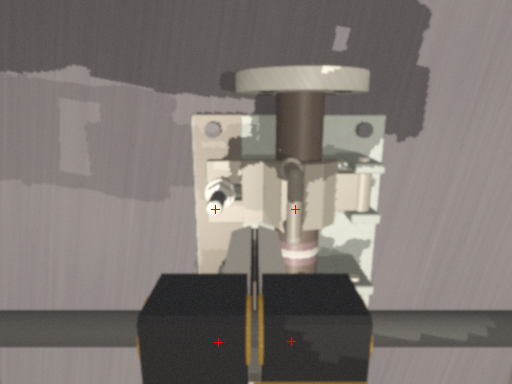

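The wrist view confirms the pose: the left bolt's end is at about (216,208) and its handle bar is centred at about (294,206), both on the predicted marks. Descending into the gap.

```bash
python3 -m handwheel '[[0,0,0,0.1,0,0.004,0],[0,0,0,0.19,0,0.004,0],[0,0,0,0.25,0,0.004,0],[0,0,0,0.281,0,0.004,0],[0,0,0,0.281,0,0.004,0]]' 10
python3 - <<'E'
from h import *
from cell import telemetry
st=telemetry.read_state();where(st)
E
python3 -m handwheel '[[0,0,0,0,-0.02,0,0],[0,0,0,0,-0.035,0,0],[0,0,0,0,-0.042,0,0]]' 10
python3 - <<'E'
from h import *
from cell import telemetry
st=telemetry.read_state();where(st)
E
```

```text
clock: 2.82
eef_pos: [493.9, 67.4, 115.9]
eef_rot: [-1.82, 1.57, 3.079]
wrist_force: [-0.8, 0.2, 0.9]
finger_gap: 0.3
t 2.83 fix [-40.3 115.2 115.9] Ffix [-0.72  0.3   0.88] gap 0.3 q [ 0.06  0.29  1.77  0.    1.08 -0.13]
clock: 3.2
eef_pos: [481.4, 65.0, 116.4]
eef_rot: [1.803, 1.57, 0.419]
wrist_force: [3.9, 1.4, -0.0]
finger_gap: 0.3
t 3.2 fix [-52.9 115.2 116.4] Ffix [ 4.09  0.71 -0.01] gap 0.3 q [ 0.06  0.27  1.81  0.    1.07 -0.13]
```

```bash
for i in 1; do python3 -m handwheel '[[0,0,0,0,-0.01,0,0],[0,0,0,0,-0.012,0,0],[0,0,0,0,-0.012,0,0]]' 10; done
python3 - <<'E'
from h import *
from cell import telemetry
st=telemetry.read_state();where(st)
E
```

```text
clock: 3.58
eef_pos: [480.5, 64.7, 117.1]
eef_rot: [1.554, 1.563, 0.17]
wrist_force: [20.6, 4.5, -10.9]
finger_gap: 0.4
t 3.58 fix [-53.9 115.1 117.1] Ffix [ 21.1    0.61 -10.95] gap 0.4 q [ 0.06  0.26  1.81  0.    1.06 -0.13]
```

Left bolt holds at 21 N with about 1 mm of movement, so it is tight. Backing off and sliding to the middle one.

```bash
python3 -m handwheel '[[0,0,0,0,0.025,0,0],[0,0,0,0,0.045,0,0],[0,0,0,0,0.046,0,0]]' 10
python3 - <<'E'
from h import *
from cell import telemetry
st=telemetry.read_state();where(st);goto(st,[-40,0,116])
E
```

```text
clock: 3.95
eef_pos: [494.2, 67.3, 117.1]
eef_rot: [1.552, 1.563, 0.168]
wrist_force: [1.1, 0.0, -0.0]
finger_gap: 0.7
t 3.95 fix [-40.  115.1 117.1] Ffix [ 1.05 -0.15 -0.02] gap 0.7 q [ 0.06  0.29  1.78  0.    1.07 -0.13]
target [515.3 -45.8 116. ] s 1 row [0.0008, 0.0, -0.0024] [0.0038, -0.001, 0.3837]
```

```bash
python3 -m handwheel '[[0.0008,0,-0.0024,0.0038,-0.001,0.13,0],[0.0008,0,-0.0024,0.0038,-0.001,0.28,0],[0.0008,0,-0.0024,0.0038,-0.001,0.37,0],[0.0008,0,-0.0024,0.0038,-0.001,0.384,0],[0.0008,0,-0.0024,0.0038,-0.001,0.384,0]]' 10
python3 - <<'E'
from h import *
from cell import telemetry
st=telemetry.read_state();where(st)
E
python3 -m handwheel '[[0,0,0,0,-0.02,0,0],[0,0,0,0,-0.038,0,0],[0,0,0,0,-0.048,0,0],[0,0,0,0,-0.048,0,0]]' 10
python3 - <<'E'
from h import *
from cell import telemetry
st=telemetry.read_state();where(st)
E
```

```text
clock: 4.58
eef_pos: [515.0, -45.5, 115.9]
eef_rot: [-1.988, 1.57, 2.909]
wrist_force: [-0.1, 0.6, 0.1]
finger_gap: 0.7
t 4.58 fix [-40.2   0.4 115.9] Ffix [-0.01  0.63  0.05] gap 0.7 q [-0.16  0.33  1.72  0.    1.09 -0.34]
clock: 5.08
eef_pos: [502.2, -47.3, 116.2]
eef_rot: [1.624, 1.567, 0.238]
wrist_force: [13.3, 5.4, -7.2]
finger_gap: 0.2
t 5.08 fix [-53.2   0.9 116.2] Ffix [14.07  2.88 -7.16] gap 0.2 q [-0.17  0.3   1.76  0.    1.08 -0.35]
```

Middle is tight too (14 N, stopped). Now the right one.

```bash
python3 -m handwheel '[[0,0,0,0,0.025,0,0],[0,0,0,0,0.043,0,0],[0,0,0,0,0.044,0,0]]' 10
python3 - <<'E'
from h import *
from cell import telemetry
st=telemetry.read_state();where(st);goto(st,[-40,-115,116])
E
```

```text
clock: 5.45
eef_pos: [515.2, -44.8, 116.2]
eef_rot: [1.624, 1.567, 0.238]
wrist_force: [0.7, -0.4, -1.1]
finger_gap: 0.6
t 5.45 fix [-39.9   1.  116.2] Ffix [ 0.64 -0.57 -1.13] gap 0.6 q [-0.16  0.33  1.72  0.    1.09 -0.34]
target [ 536.4 -158.9  116. ] s 1 row [0.0001, -0.0001, -0.0012] [0.0005, -0.0005, 0.3866]
```

```bash
python3 -m handwheel '[[0,0,-0.0012,0,0,0.13,0],[0,0,-0.0012,0,0,0.28,0],[0,0,-0.0012,0,0,0.37,0],[0,0,-0.0012,0,0,0.387,0],[0,0,-0.0012,0,0,0.387,0]]' 10
python3 - <<'E'
from h import *
from cell import telemetry
st=telemetry.read_state();where(st)
E
python3 -m handwheel '[[0,0,0,0,-0.02,0,0],[0,0,0,0,-0.038,0,0],[0,0,0,0,-0.048,0,0],[0,0,0,0,-0.048,0,0]]' 10
python3 - <<'E'
from h import *
from cell import telemetry
st=telemetry.read_state();where(st)
E
```

```text
clock: 6.08
eef_pos: [536.3, -158.6, 116.0]
eef_rot: [-2.651, 1.57, 2.246]
wrist_force: [-0.1, 1.0, -0.9]
finger_gap: 0.4
t 6.08 fix [ -40.  -114.7  116. ] Ffix [ 0.09  1.05 -0.9 ] gap 0.4 q [-0.35  0.42  1.6   0.    1.12 -0.54]
clock: 6.58
eef_pos: [522.0, -161.1, 116.2]
eef_rot: [-2.807, 1.57, 2.09]
wrist_force: [0.0, -1.4, -0.7]
finger_gap: 1.1
t 6.58 fix [ -54.5 -114.6  116.2] Ffix [-0.21 -1.4  -0.74] gap 1.1 q [-0.37  0.39  1.64  0.    1.11 -0.55]
```

Right bolt gives way with no force. Pushing it fully out.

```bash
python3 -m handwheel '[[0,0,0,0,-0.05,0,0],[0,0,0,0,-0.1,0,0],[0,0,0,0,-0.15,0,0],[0,0,0,0,-0.19,0,0],[0,0,0,0,-0.2,0,0],[0,0,0,0,-0.2,0,0]]' 10
python3 - <<'E'
from h import *
from cell import telemetry
st=telemetry.read_state();where(st)
E
python3 -m handwheel '[[0,0,0,-0.1,0,0,0],[0,0,0,-0.15,0.1,0,0],[0,0,0,-0.18,0.2,0,0.5],[0,0,0,-0.18,0.3,0,0.5],[0,0,0,-0.18,0.3,0,0.5],[0,0,0,-0.18,0.3,0,0.5]]' 10
python3 - <<'E'
from h import *
from cell import telemetry,camera,calibration
import cv2
st=telemetry.read_state();where(st)
goto(st,[-10,-115,137]); goto(st,[-10,-115,180])
c=calibration("wrist");im=camera("wrist")[:,:,::-1].copy()
u=proj(c,fw(T,[-10,-115,126]))[0];print(u)
cv2.imwrite("pics/w2.png",im)
a=camera("side")[155:270,175:305,::-1]; cv2.imwrite("pics/d2.png",cv2.resize(a,None,fx=5,fy=5,interpolation=cv2.INTER_CUBIC))
E
```

```text
clock: 7.32
eef_pos: [463.1, -172.3, 116.3]
eef_rot: [2.622, 1.57, 1.236]
wrist_force: [0.2, -0.6, -0.8]
finger_gap: 0.3
t 7.33 fix [-114.5 -114.7  116.3] Ffix [ 0.09 -0.67 -0.81] gap 0.3 q [-0.43  0.28  1.78  0.    1.07 -0.61]
clock: 8.07
eef_pos: [551.1, -155.8, 169.9]
eef_rot: [-2.365, 1.57, 2.532]
wrist_force: [-0.3, -0.0, -0.2]
finger_gap: 36.9
t 8.07 fix [ -24.9 -114.6  169.9] Ffix [-0.27  0.02 -0.25] gap 36.9 q [-0.34  0.39  1.51  0.    1.25 -0.52]
target [ 565.9 -153.4  137. ] s 1 row [0.0, -0.0002, 0.0002] [0.1098, 0.0498, 0.0013]
target [ 565.9 -153.4  180. ] s 1 row [0.0, -0.0002, 0.0002] [-0.0335, 0.0497, 0.0012]
[277.33809213 220.73890475]
```

View pics/w2.png

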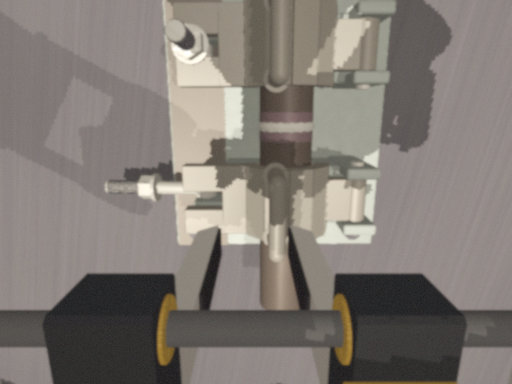

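View pics/d2.png

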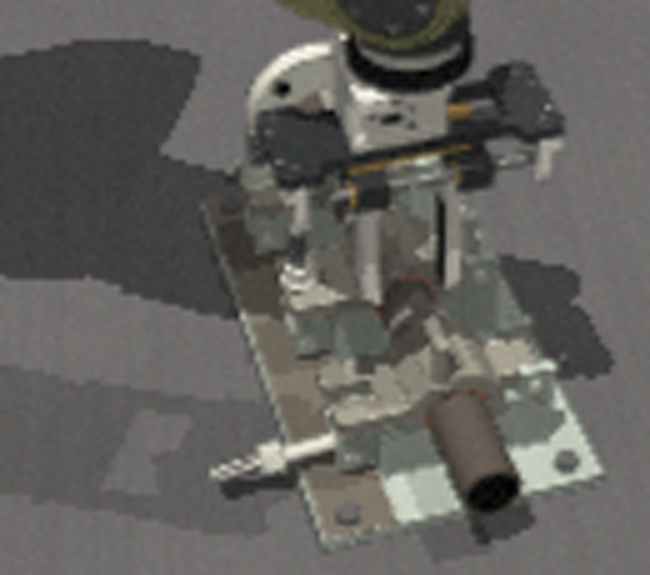

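Right bolt lies out at pixels (105–200,187), and its handle bar is centred at (278,217), within a few pixels of the prediction (277,221). Now grasping it.

```bash
python3 - <<'E'
from h import *
from cell import telemetry
st=telemetry.read_state();where(st);goto(st,[-10,-115,114.5])
E
python3 -m handwheel '[[0,0,0,0,0.03,0.001,0.5],[0,0,0,0,0.05,0.001,0.5],[0,0,0,0.08,0.05,0.001,0.5],[0,0,0,0.15,0.05,0.001,0.5],[0,0,0,0.184,0.05,0.001,0.5],[0,0,0,0.184,0.05,0.001,0.5]]' 30
python3 - <<'E'
from h import *
from cell import telemetry
st=telemetry.read_state();where(st)
E
```

```text
t 8.18 fix [ -25.  -114.8  170.3] Ffix [0.08 0.15 0.18] gap 44.8 q [-0.34  0.39  1.51  0.    1.25 -0.52]
target [ 565.9 -153.4  114.5] s 1 row [-0.0002, -0.0001, 0.0] [0.1861, 0.0502, 0.0007]
clock: 8.93
eef_pos: [565.8, -153.4, 114.9]
eef_rot: [-2.347, 1.57, 2.549]
wrist_force: [1.4, -0.3, -0.2]
finger_gap: 47.1
t 8.93 fix [ -10.  -115.   114.9] Ffix [ 1.38 -0.53 -0.17] gap 47.1 q [-0.33  0.48  1.52  0.    1.15 -0.51]
```

```bash
python3 -m handwheel '[[0,0,0,0,0,0,0],[0,0,0,0,0,0,0],[0,0,0,0,0,0,0],[0,0,0,0,0,0,0],[0,0,0,0,0,0,0],[0,0,0,0,0,0,0]]' 30
python3 - <<'E'
from h import *
from cell import telemetry
st=telemetry.read_state();where(st)
R0=R.from_euler("xyz",st["eef_rot"])
h0=np.array([-66,54.]);a=np.arctan2
P0=st["eef_pos"]-R0.apply([11,0,0])
for th in np.arange(.1,1.0,.1):
    c,s=np.cos(th),np.sin(th); d=np.array([h0[0]*c+h0[1]*s-h0[0],0,-h0[0]*s+h0[1]*c-h0[1]])
    P=P0+R.from_euler("z",T[2]).apply(d)
    rv=[0,0,-th*.45]; Rt=R0*R.from_rotvec(rv)
    tcp=P+Rt.apply([11,0,0])
    print(round(th,2),np.round(np.array(rv)/np.pi,4),np.round(R0.inv().apply(tcp-st["eef_pos"])/300,4))
E
```

```text
clock: 9.68
eef_pos: [566.2, -153.4, 115.1]
eef_rot: [2.895, 1.57, 1.508]
wrist_force: [3.9, -0.1, 0.6]
finger_gap: 11.3
t 9.68 fix [  -9.7 -115.   115.1] Ffix [ 3.81 -0.86  0.64] gap 11.3 q [-0.33  0.48  1.52  0.    1.15 -0.51]
0.1 [ 0.      0.     -0.0143] [-0.0211  0.0174 -0.    ]
0.2 [ 0.      0.     -0.0286] [-0.0403  0.0369 -0.    ]
0.3 [ 0.     0.    -0.043] [-0.0573  0.0581 -0.0001]
0.4 [ 0.      0.     -0.0573] [-0.072   0.0809 -0.0001]
0.5 [ 0.      0.     -0.0716] [-8.430e-02  1.051e-01 -1.000e-04]
0.6 [ 0.      0.     -0.0859] [-9.410e-02  1.303e-01 -1.000e-04]
0.7 [ 0.      0.     -0.1003] [-1.012e-01  1.563e-01 -1.000e-04]
0.8 [ 0.      0.     -0.1146] [-1.056e-01  1.829e-01 -1.000e-04]
0.9 [ 0.      0.     -0.1289] [-1.072e-01  2.098e-01 -1.000e-04]
```

```bash
python3 -m handwheel '[[0,0,-0.014,-0.021,0.017,0,0],[0,0,-0.029,-0.040,0.037,0,0],[0,0,-0.043,-0.057,0.058,0,0]]' 40
python3 - <<'E'
from h import *
from cell import telemetry
st=telemetry.read_state();where(st)
R0=R.from_euler("xyz",st["eef_rot"])
P=R.from_euler("z",-T[2]).apply(st["eef_pos"]-R0.apply([11,0,0])-[T[0],T[1],0]);r=P[[0,2]]-[56,72]
print(P,np.hypot(*r),"theta",np.arctan2(54,66)-np.arctan2(r[1],-r[0]) if 0 else np.arctan2(r[1],-r[0])-np.arctan2(54,66))
E
```

```text
clock: 10.05
eef_pos: [581.5, -150.5, 131.5]
eef_rot: [-1.583, 1.429, -2.97]
wrist_force: [-10.0, -1.9, -0.0]
finger_gap: 11.0
t 10.05 fix [   5.9 -115.   131.5] Ffix [-10.19  -0.04  -0.03] gap 11.0 q [-0.29  0.56  1.35 -0.06  1.36 -0.45]
[   7.42744069 -115.00413529  142.40095235] 85.53120839937209 theta 0.28112327147978744
```

Run:
```python
from h import *
from cell import telemetry
st=telemetry.read_state()
R0=R.from_euler("xyz",st["eef_rot"]);Z=R.from_euler("z",T[2])
P0=Z.inv().apply(st["eef_pos"]-R0.apply([11,0,0])-[T[0],T[1],0])
for th in np.arange(.4,1.0,.1):
    a=th+np.arctan2(54,66); P=np.array([56-85.4*np.cos(a),P0[1],72+85.4*np.sin(a)])
    Rt=R0*R.from_rotvec([0,0,-(th-.28)*.45])
    tcp=Z.apply(P)+[T[0],T[1],0]+Rt.apply([11,0,0])
    print(round(th,2),np.round(-(th-.28)*.45/np.pi,4),np.round(R0.inv().apply(tcp-st["eef_pos"])/300,4))
```

```text
0.4 -0.0172 [-0.0212  0.0245 -0.0001]
0.5 -0.0315 [-0.0368  0.0467 -0.0001]
0.6 -0.0458 [-0.0501  0.0703 -0.0001]
0.7 -0.0602 [-0.0609  0.0951 -0.0002]
0.8 -0.0745 [-0.069   0.1209 -0.0002]
0.9 -0.0888 [-0.0744  0.1473 -0.0002]
```

```bash
python3 -m handwheel '[[0,0,-0.017,-0.021,0.0245,0,0],[0,0,-0.0315,-0.037,0.047,0,0],[0,0,-0.046,-0.050,0.070,0,0],[0,0,-0.060,-0.061,0.095,0,0],[0,0,-0.0745,-0.069,0.121,0,0],[0,0,-0.089,-0.0745,0.147,0,0],[0,0,-0.089,-0.0745,0.147,0,0],[0,0,-0.089,-0.0745,0.147,0,0],[0,0,-0.089,-0.0745,0.147,0,0]]' 40
python3 - <<'E'
from h import *
from cell import telemetry,camera
import cv2
st=telemetry.read_state();where(st)
R0=R.from_euler("xyz",st["eef_rot"])
P=R.from_euler("z",-T[2]).apply(st["eef_pos"]-R0.apply([11,0,0])-[T[0],T[1],0]);r=P[[0,2]]-[56,72]
print(P,np.hypot(*r),"theta",np.arctan2(r[1],-r[0])-np.arctan2(54,66))
cv2.imwrite("pics/w3.png",camera("wrist")[:,:,::-1])
a=camera("side")[140:270,175:325,::-1]; cv2.imwrite("pics/d3.png",cv2.resize(a,None,fx=4.5,fy=4.5,interpolation=cv2.INTER_CUBIC))
a=camera("scene")[120:260,150:340,::-1]; cv2.imwrite("pics/s3.png",cv2.resize(a,None,fx=4,fy=4,interpolation=cv2.INTER_CUBIC))
E
```

```text
clock: 11.18
eef_pos: [627.4, -142.2, 149.0]
eef_rot: [-1.573, 1.149, -2.96]
wrist_force: [-3.3, 0.5, 11.2]
finger_gap: 10.7
t 11.18 fix [  52.5 -115.3  149. ] Ffix [-3.17  1.08 11.18] gap 10.7 q [-0.22  0.82  0.94 -0.16  1.78 -0.4 ]
[  57.01644062 -115.33453578  159.02709347] 87.03302907141513 theta 0.8967458731383492
```

View pics/d3.png

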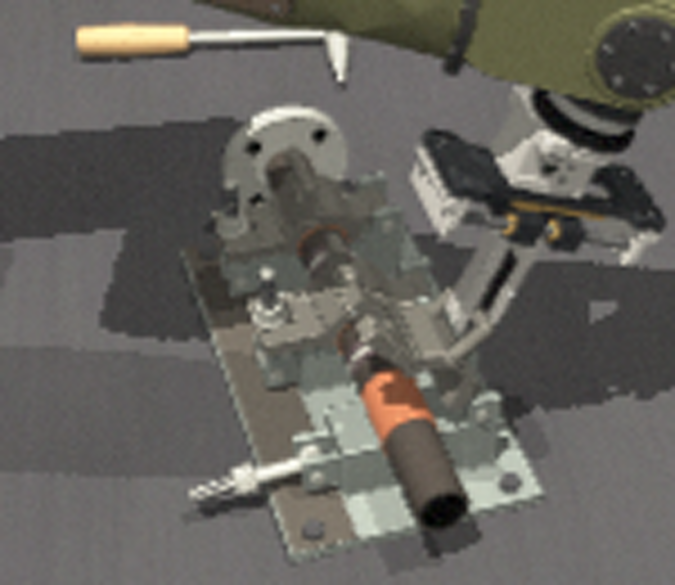

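View pics/s3.png

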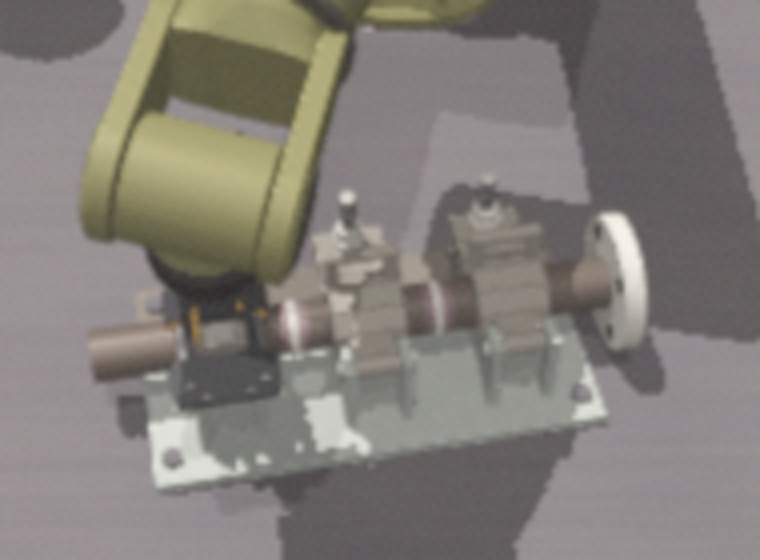

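View pics/w3.png

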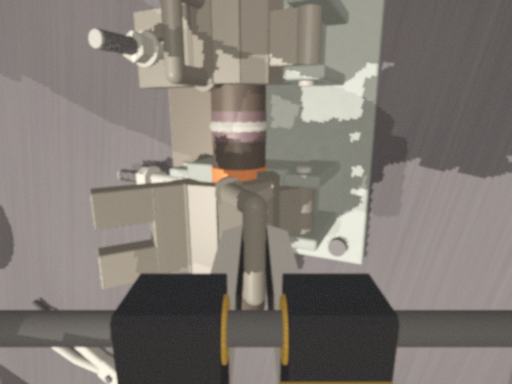

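The cap is open with its liner exposed (orange at side-view (400,410)), and the bar sits between the fingers at wrist (253,250). The left and middle bolts stand upright. I'll hold for a moment to confirm it is steady.

```bash
python3 -m handwheel '[[0,0,0,0,0,0,0],[0,0,0,0,0,0,0],[0,0,0,0,0,0,0],[0,0,0,0,0,0,0]]' 40
python3 - <<'E'
from h import *
from cell import telemetry,order
st=telemetry.read_state();where(st);print(st["qd"].round(4))
R0=R.from_euler("xyz",st["eef_rot"])
P=R.from_euler("z",-T[2]).apply(st["eef_pos"]-R0.apply([11,0,0])-[T[0],T[1],0]);r=P[[0,2]]-[56,72]
th=np.arctan2(r[1],-r[0])-np.arctan2(54,66);print(th)
if 0.75<th<1.1 and st["finger_gap"]>9: print(order.sign_off())
E
```

```text
clock: 11.82
eef_pos: [627.3, -142.2, 149.0]
eef_rot: [-1.573, 1.149, -2.96]
wrist_force: [-3.5, 0.4, 3.7]
finger_gap: 10.9
t 11.82 fix [  52.4 -115.3  149. ] Ffix [-3.37  1.08  3.74] gap 10.9 q [-0.22  0.82  0.94 -0.16  1.78 -0.4 ]
[ 0.0007  0.0012 -0.      0.0005 -0.0022 -0.0009]
0.8952997941349609
the job is handed in; nothing more can be done
None
```

The right clamp's bolt was the loose one. Its cap is now held open by the handle at about 0.90 rad (51°), and the job was handed in at 11.8 s.

- **Bolts:** I tapped left, middle, then right. The left held at about 21 N and the middle at about 14 N, each with roughly 1 mm of movement or less. The right gave with no measurable force and dropped out.
- **Final hold:** The arm is at rest, gripping at 40 N with a finger gap of 10.9 mm. The bar is 12 mm thick, so the gap reads about 1 mm small. The cap angle is worked out from the gripper's position, since there is no direct reading of it.
- **Last pictures:** The right bolt lies out and the left and middle bolts stand upright with their caps shut. The arm went nowhere near the hammer, pliers or liner, though I did not measure their positions again afterwards.
- **One disagreement:** The handle appears 87.0 mm from the hinge rather than 85 mm. That is within the camera calibration and where the bar sits between the fingers.

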